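# Click the channel selector round to the plugged socket and start

## Robot

A 7-joint arm with a two-finger parallel gripper is mounted at the origin on the work surface. World frame = base frame: x ahead of the robot, y to its left, z up, the work surface at z = 0. Lengths are in m, angles in rad, forces in N, time in s.
With the tool pointing down it reaches from about 0.35 to 0.9 m from the base axis. Payload 8.1 kg.
Tool frame: the origin (TCP) lies between the finger pads; the fingertips stand 17 mm ahead of it and the grasp point (between the pads) lies 2 mm behind it; z points along the fingers, y is the line along which they close (so a half turn about z gives the same grasp; the last joint's range is limited). The gripper opens to 92 mm and grips with 3 to 60 N. Pads are 19 mm wide; open, the fingers measure 130 mm over their backs; the gripper's body (75 mm by 190 mm) begins 47 mm behind the grasp point.
Start: joints at [-1.428, 0.434, 0.025, 1.573, -0.012, 1.134, -0.075], TCP at [0.152, 0.606, 0.212] pointing down, gripper open.
Joint ranges: [-2.62, 2.62], [-0.44, 2.09], [-1.27, 1.32], [0.08, 2.57], [-1.32, 4.46], [0.12, 2], [-2.74, 2.74]. Speed limits (rad/s): [2.22, 2.22, 3.01, 3.01, 3.14, 3.14, 3.14].

## Interface

Orientations are given as a rotation vector (axis times angle).
In Python, from cell import observe, get_image, calibration, sign_off, look_for, regions_of, landmark_of gives the robot as it stands.
- The arm moves only by the tool jog_arm, never from a script. Its argument "plan" is a list of rows, each an object with "offset": the shift along the tool's x, y, z normalised to -1 to 1, where 1 is 0.15 m, a list of three; "twist": the turn, a rotation vector about the tool's x, y, z normalised to -1 to 1, where 1 is 2 pi rad, a list of three; "fingers": the gripper command: -1 is shut, 1 is fully open, values between are in proportion. In form: [{"offset": [x, y, z], "twist": [ax, ay, az], "fingers": fingers}, ...]. A call has 1 to 20 rows; each row is the pose to reach, as a shift and turn from the pose commanded when the call began, along the tool's axes at that moment, turning the shorter way round; what a row does not reach only later rows make up. A row lasts 1/8 s, in which the tool goes at most 62.5 mm and 10.7 degrees, less where a joint would pass 70% of its speed; a pose out of reach is approached as far as the arm can. A call with a number of a shift or a turn outside -1 to 1 is refused whole. A call with a gripper value outside its range is refused whole. The fingers move at their own pace and stop on an object; "newtons" is the grip in N (left out, the last holds). Time passes only in rows, so rows that repeat a pose let the fingers close. It gives the time, the measured TCP pose, the force, the opening and the grip force at its end, in the units of the state.
- observe(): the state, without advancing time (a new reading comes with each control period).
- get_image(name): name is "side" or "top"; returns the picture (384x512x3 uint8, red, green, blue); there is no depth.
- calibration(name): a dict with "fov_y" (degrees; the focal length in pixels is half the picture's height over the tangent of half this angle, whatever the lens; pixels are square), "cx", "cy" (the principal point, pixels), "k1" (the pictures are not rectified: a ray, as slopes to the right and down, at radius r is drawn at 1 + k1 r^2 times it, then the intrinsics apply), "position" and "attitude" of the camera in the world. Camera axes: x right, y down, z forward; pixel columns grow to the right and rows downward; lengths in m; the calibration is good to about 2 mm. A picture is of the moment at which its call begins. calibration takes no time and is no camera call.
- sign_off(): hands the job in; it is judged then, once.
Trained networks look in the newest picture that a camera, given by its name, has taken for a name from the list of things; names that differ only in an ending like _2 or _b are one class to them, and where a whole thing is asked for, a point or a joint stands for the part that bears it (a point fixed in the world has none). Each returns a list of dicts, best first, with "conf" (0 to 1); they miss things now and then, are a little off and sometimes report something else, mostly with a low value. They report only what shows in the picture. A call takes as long as a camera call.
- look_for(thing, camera): "box" ([left, top, width, height] as shares, 0 to 1, of the picture: columns of its width, rows of its height, round what is visible of it).
- regions_of(thing, camera): "region" (384x512 bool, what is visible of it) and "box" ([left, top, width, height] as shares, 0 to 1, of the picture: columns of its width, rows of its height, round what is visible of it).
- landmark_of(thing, camera): "at" ([row, column] as shares, 0 to 1, of the picture: columns of its width, rows of its height: a listed point, or the origin of a listed thing).
The state is a dict: "clock": time; "joints": joint angles; "dq": joint speeds; "joint_efforts": joint torques, N m; "position": TCP position; "ee_rot": TCP orientation; "force": force on the tool from outside, world axes, zero at the start; "ft_torque": the same for the moment, N m; "width": opening from 0.0 (shut) to 1.0 (fully open); "gripper_force": force on a finger pad.
Only numpy, scipy, OpenCV 4.12 (cv2) and the standard library are available. Lean on these libraries where they do the work, as an engineer would, in place of code of your own. Each camera call takes 0.05 s, during which the arm holds its last target. There are 200 camera calls.

## Task

On the switch box, push the wing of the big selector round with a fingertip, click by click, until it points at the one socket that has the tall plug in it and rests in that click; then press the round start button fully down with a fingertip and let go. Go gently, do not press the button before the selector is set, and leave the small trimmer knob and everything standing around as it is. Do not pinch or lift anything.

Things in the scene. Friction and masses are not known exactly. Their poses are not given: they have to be found in the camera images.
- switch_box: fixed grey bench box, teal sides, 220 mm (its x) by 360 mm (its y), flat top panel 60 mm above the table; origin at the centre of its underside; its place and yaw vary. In its frame: selector axis (0, +75 mm), start button (-45, -118), trimmer (+55, -125). Ten sockets, flat steel discs of 15 mm, 4 mm tall, ring the selector axis at 78 mm radius, one per click
- selector (a joint): angle of the big black selector, rad, growing clockwise from above; ten click positions 30 degrees (0.5236) apart: 0 is position 1 (near left), 4.712 position 10 (near right), stops at both ends, no way through the near quarter. Starts in 5 or 6. Sprung: let go, it snaps into the nearest click; pushed past half-way (at most 0.2 N m) it jumps ahead into the next
- selector_hub (a point): on the selector's axis, top of its wing, 95.5 mm above the table. Base disc 60 mm diameter, top 9.5 mm above the panel; on it an upright wing, a bar 12 mm thick from 24 mm behind the axis to 54 mm ahead, side faces 9.5 to 35.5 mm above the panel, white line on top of its long, pointing end. x axis = pointing direction
- selector_aim (a point): point turning with the selector, 78 mm ahead of the axis in its pointing direction (free air over the ring of sockets), 95.5 mm above the table; it is straight over the plug when the selector points at it
- plug: black plug with a steel foot, 16 mm diameter, 36 mm tall, fixed in one socket of the ring (position 2, 3, 8 or 9, so the shorter way round for the selector, 2 to 4 clicks, is always the open way); origin at the centre of its underside, on the panel
- start_top (a point): centre of the top face of the round black start button (26 mm diameter in a round aluminium housing) on the box's near right corner; it goes down with the button
- start (a joint): travel of the start button, m: 0 up, 0.006 fully down (4 N there); springs back up
- trimmer (a joint): angle of the small trimmer knob (22 mm diameter, 14 mm tall cylinder, at the box's far right), rad, 0 at the start; turns easily, to be left alone
- vial: small glass sample vial with white cap, 22 mm diameter, 45 mm tall, standing on the box; origin at the centre of its underside; loose, not to be disturbed
- adapter: loose brass adapter, stepped cylinder 22 mm diameter and 26 mm tall, standing on the box; origin at the centre of its underside; loose, not to be disturbed
- beaker: glass beaker, 70 mm diameter, 90 mm tall, on the table; origin at the centre of its underside; loose, not to be disturbed
- screwdriver: screwdriver with black handle, 180 mm long, lying on the table; origin at its middle, its underside; loose, not to be disturbed
- tape: roll of white tape lying flat, 90 mm diameter, 24 mm tall; origin at the centre of its underside; loose, not to be disturbed
- mouse: black computer mouse, 105 x 60 x 32 mm; origin at the centre of its underside; loose, not to be disturbed

How it is judged:
On the way, in this order (a step that is already met when the one before it is completed fails the run):
1. the selector rests in the click that points at the plug (horizontal distance between selector_aim and plug below 0.01 m and velocity of joint selector between -0.3 and 0.3 rad/s), for 0.2 s.
2. the start button is pressed fully down (value of joint start above 0.0048 m and horizontal distance between selector_aim and plug below 0.01 m), for 0.04 s.
3. the start button is let go (value of joint start below 0.0015 m), for 0.1 s.
At the end, for the whole second after the job is handed in: the selector rests in the click that points at the plug (its aim point within 10 mm of the plug, seen from above) and the start button, pressed afterwards, is up again (horizontal distance between selector_aim and plug below 0.01 m and velocity of joint selector between -0.1 and 0.1 rad/s and value of joint start below 0.0015 m); the robot touches nothing.
It fails at once if the start button is pressed while the selector does not point at the plug (value of joint start above 0.003 m and not (horizontal distance between selector_aim and plug below 0.01 m)).
It fails at once if the trimmer knob is turned by more than 0.2 rad (value of joint trimmer above 0.2 rad or value of joint trimmer below -0.2 rad).
It fails at once if the switch box, selector or button is pushed or pinched with more than 35 N (contact force between the fingers and switch_box above 35 N).
It fails at once if a bystander is moved or lifted by more than 15 mm, or knocked over (distance of any of vial, adapter, beaker, screwdriver, tape, mouse from where it was at the start of the episode above 0.015 m or angle between any of vial, adapter, beaker's own z axis and vertical above 0.5 rad).
It also fails if it takes over 58 s, if anything falls off the work surface, if the arm or the gripper's body presses on something with over 40 N, if the wrist force passes 120 N, or if a joint passes its speed limit or range.

## Working session

There is one attempt and no reset: what is moved stays moved. The work goes in short steps, Python scripts to look and compute and a tool call to move; the robot and the scene stay as the last step left them, time stands still between calls to the robot, and variables do not carry over. Pictures are saved under pics/ and viewed, at most 10 in all, crops included, and the job is handed in when it is done.

Besides the shell and the picture viewer there is one more tool, called after "Emit:" as name(argument=value, ...) on one line, values as JSON. jog_arm: Moves the arm, as the interface text tells. Scaled input: -1 to 1 covers 0.15 m each way for a shift and 2 pi rad each way for a turn. Its arguments: {"type":"object","properties":{"plan":{"type":"array","items":{"type":"object","properties":{"offset":{"type":"array","items":{"type":"number","minimum":-1,"maximum":1}},"twist":{"type":"array","items":{"type":"number","minimum":-1,"maximum":1}},"fingers":{"type":"number"}}}},"newtons":{"type":"number"}},"required":["plan"]}

```bash
mkdir -p pics
cat > h.py <<'E'
import numpy as np,cv2
from cell import *
from scipy.spatial.transform import Rotation as R
def cam(n):
    c=calibration(n); f=192/np.tan(np.radians(c['fov_y'])/2)
    return c,f
def rot(c):
    a=np.array(c['attitude'],float)
    return a if a.shape==(3,3) else (R.from_rotvec(a).as_matrix() if a.size==3 else R.from_quat(a).as_matrix())
def ray(n,row,col):
    c,f=cam(n); d=np.array([(col-c['cx'])/f,(row-c['cy'])/f]); u=d.copy()
    for _ in range(30): u=d/(1+c['k1']*(u@u))
    return np.array(c['position']),rot(c)@np.array([*u,1])
def at_z(n,row,col,z):
    p,d=ray(n,row,col); return p+d*(z-p[2])/d[2]
def proj(n,P):
    c,f=cam(n); q=rot(c).T@(np.array(P)-c['position']); u=q[:2]/q[2]; u=u*(1+c['k1']*(u@u))
    return u[1]*f+c['cy'],u[0]*f+c['cx']
E
python3 - <<'E'
from h import *
for n in('top','side'):
    print(calibration(n)); im=get_image(n); cv2.imwrite(f'pics/{n}0.png',im[:,:,::-1])
zs=dict(selector_hub=.0955,selector_aim=.0955,plug=.06,start_top=None,switch_box=0,vial=.06,adapter=.06,beaker=0,screwdriver=0,tape=0,mouse=0,trimmer=.06)
for t,z in zs.items():
    for n in('top','side'):
        try: r=landmark_of(t,n)[:2]
        except Exception as e: print(t,e);continue
        for d in r:
            a=d['at'][0]*384,d['at'][1]*512
            print(t,n,round(d['conf'],2),np.round(a,1),np.round(at_z(n,*a,.075 if z is None else z),4))
o=observe();print(o['position'],o['ee_rot'],o['clock'],o['force'])
E
```

```text
{'fov_y': 45.445426480956186, 'cx': 248.5788858055032, 'cy': 188.373244021683, 'k1': 0.03801995740313088, 'position': array([ 0.35338467, -0.03455215,  1.22936403]), 'attitude': array([-2.14147982,  2.11506495, -0.17462616])}
{'fov_y': 52.219426007721026, 'cx': 258.0474940358997, 'cy': 192.81063478256584, 'k1': -0.07667616907940819, 'position': array([ 0.46547896, -0.69688691,  0.73585788]), 'attitude': array([-2.33090261,  0.19530945, -0.06309074])}
selector_hub top 0.71 [178.9 190.9] [0.5721 0.1211 0.0955]
selector_hub side 0.91 [147.4 250.6] [0.5713 0.1362 0.0955]
selector_aim top 0.91 [154.1 185.7] [0.6362 0.1366 0.0955]
selector_aim side 0.98 [138.6 276.3] [0.6466 0.163  0.0955]
plug top 0.55 [189.7 161.6] [0.5497 0.2009 0.06  ]
plug top 0.26 [197.6 265.3] [ 0.5321 -0.0676  0.06  ]
plug side 0.4 [143.8 238.7] [0.546  0.2053 0.06  ]
start_top top 0.44 [196.6 261.9] [ 0.5323 -0.0584  0.075 ]
start_top side 0.44 [211.4 247.4] [ 0.5317 -0.0761  0.075 ]
switch_box top 0.58 [184.4 222.3] [0.5763 0.0481 0.    ]
switch_box side 0.78 [193.5 256.4] [0.5725 0.0558 0.    ]
vial top 0.71 [18
[... 532 characters left out ...]
rewdriver side 0.82 [137.8 194. ] [0.4165 0.3431 0.    ]
tape top 0.73 [186.5 383.6] [ 0.5756 -0.3893  0.    ]
tape top 0.38 [152.1 186. ] [0.6657 0.1503 0.    ]
tape side 0.76 [359.1 295.8] [ 0.5749 -0.4031  0.    ]
mouse top 0.58 [249.4 385.1] [ 0.4067 -0.3867  0.    ]
mouse side 0.73 [361.6 207.3] [ 0.4088 -0.3802  0.    ]
trimmer it knows: adapter, beaker, mouse, plug, screwdriver, selector_aim, selector_hub, start_top, switch_box, tape, vial
trimmer it knows: adapter, beaker, mouse, plug, screwdriver, selector_aim, selector_hub, start_top, switch_box, tape, vial
[0.15213019 0.60621177 0.21200701] [ 3.85330058e-01  3.11784619e+00 -2.91447540e-06] 1.2 [ 1.22085207 -0.13463839 -0.90488875]
```

Run:
```python
import cv2
a=cv2.imread('pics/top0.png')[110:260,100:300];b=cv2.imread('pics/side0.png')[100:250,170:340]
cv2.imwrite('pics/c1.png',cv2.resize(a,None,fx=4,fy=4,interpolation=2))
cv2.imwrite('pics/c2.png',cv2.resize(b,None,fx=4,fy=4,interpolation=2))
```

```text
(no output)
```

View pics/c1.png

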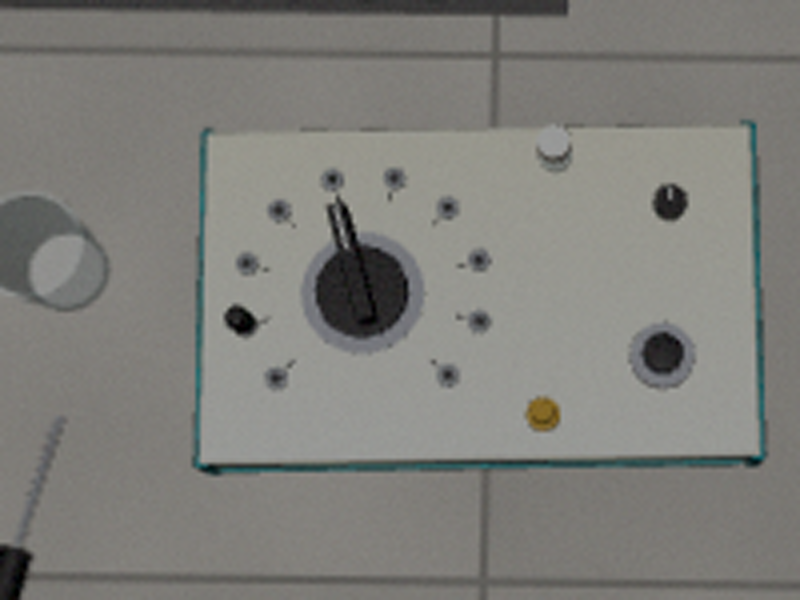

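View pics/c2.png

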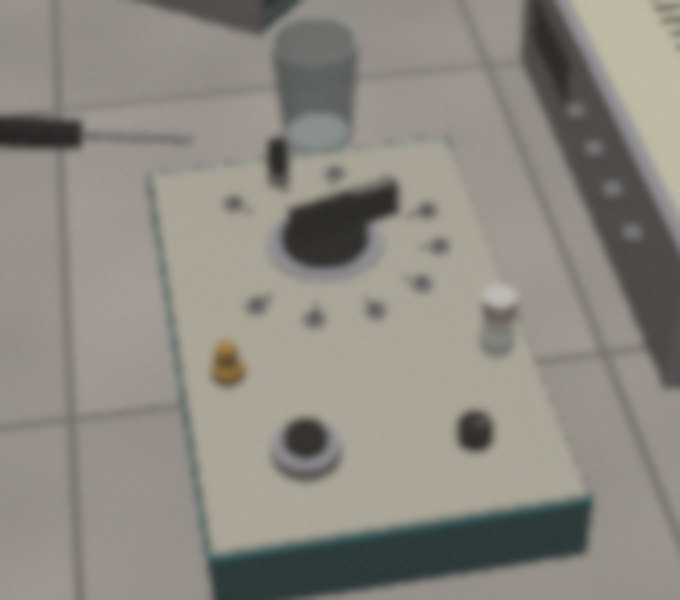

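The top crop shows the selector pointing at socket 5 (crop 332,180), and the plug standing in position 2 (crop 240,320). Neither the vial, the adapter nor the trimmer is in that sweep. It needs three clicks counter-clockwise. Next I fit the box pose from the sockets.

Run:
```python
from h import *
def w(x,y,z): return at_z('top',(y+.5)/4-.5+110,(x+.5)/4-.5+100,z)[:2]
S={1:(277,378),3:(247,263),4:(279,211),5:(332,180),6:(395,178),7:(448,208),8:(480,260),9:(480,321),10:(448,375)}
a=lambda k:np.radians(135-30*(k-1))
src=[[.078*np.cos(a(k)),.075+.078*np.sin(a(k))] for k in S];dst=[w(*v,.064) for v in S.values()]
src.append([-.045,-.118]);dst.append(w(663,353,.075))
src.append([.055,-.125]);dst.append(w(670,202,.074))
src=np.array(src);dst=np.array(dst)
A=src-src.mean(0);B=dst-dst.mean(0)
M,_=cv2.estimateAffinePartial2D(src,dst,ransacReprojThreshold=.005)
yaw=np.arctan2(M[1,0],M[0,0]);print('scale',np.hypot(M[0,0],M[1,0]),'yaw',np.degrees(yaw))
Rm=R.from_euler('z',yaw).as_matrix()[:2,:2]; t=dst.mean(0)-Rm@src.mean(0)
print('origin',t,'resid mm',np.round(1e3*(dst-src@Rm.T-t),1).tolist())
W=lambda x,y:Rm@[x,y]+t
for n,p in dict(hub=(0,.075),start=(-.045,-.118),trim=(.055,-.125),plug=(.078*np.cos(a(2)),.075+.078*np.sin(a(2)))).items(): print(n,np.round(W(*p),4))
for n,P in dict(hub=[*W(0,.075),.0955],plugtop=[*W(.078*np.cos(a(2)),.075+.078*np.sin(a(2))),.096],start=[*W(-.045,-.118),.075]).items(): print(n,'side px',np.round(proj('side',P),1))
o=observe();print(np.round(R.from_rotvec(o['ee_rot']).as_matrix(),4))
np.savez('box.npz',t=t,yaw=yaw)
```

```text
scale 0.997313968200312 yaw 1.608139255972589
origin [0.57030884 0.05158064] resid mm [[0.2, -0.5], [0.4, -0.1], [-0.4, -0.2], [-0.4, 0.5], [0.3, -0.3], [-0.2, 0.1], [-0.1, -0.4], [0.2, -0.2], [0.3, 0.3], [0.5, 0.3], [-0.8, 0.6]]
hub [0.5682 0.1266]
start [ 0.5286 -0.0676]
trim [ 0.6288 -0.0718]
plug [0.5459 0.2013]
hub side px [149.7 250. ]
plugtop side px [134.3 238.2]
start side px [208.9 245.6]
[[-0.9699  0.2435  0.    ]
 [ 0.2435  0.9699 -0.    ]
 [-0.      0.     -1.    ]]
```

Emit:
jog_arm(plan=[{"offset": [-0.96,-0.62,0],"twist": [0,0,0],"fingers": -1},{"offset": [-0.96,-0.62,0],"twist": [0,0,0],"fingers": -1},{"offset": [-0.96,-0.62,0],"twist": [0,0,0],"fingers": -1},{"offset": [-0.96,-0.62,0],"twist": [0,0,0],"fingers": -1},{"offset": [-0.96,-0.62,0],"twist": [0,0,0],"fingers": -1}])

```text
clock: 1.82
position: [0.2686, 0.4816, 0.2122]
ee_rot: [-0.385, -3.117, -0.001]
force: [-0.5, -0.1, 0.0]
width: 0.504
gripper_force: 0.0
```

Emit:
jog_arm(plan=[{"offset": [-0.96,-0.62,0],"twist": [0,0,0],"fingers": -1},{"offset": [-0.96,-0.62,0],"twist": [0,0,0],"fingers": -1},{"offset": [-0.96,-0.62,0],"twist": [0,0,0],"fingers": -1},{"offset": [-0.96,-0.62,0],"twist": [0,0,0],"fingers": -1},{"offset": [-0.96,-0.62,0],"twist": [0,0,0],"fingers": -1}])

```text
clock: 2.45
position: [0.385, 0.3575, 0.212]
ee_rot: [-0.382, -3.118, -0.001]
force: [-0.2, 0.3, 0.5]
width: 0.011
gripper_force: 0.0
```

Emit:
jog_arm(plan=[{"offset": [-0.96,-0.62,0],"twist": [0,0,0],"fingers": -1},{"offset": [-0.96,-0.62,0],"twist": [0,0,0],"fingers": -1},{"offset": [-0.96,-0.62,0],"twist": [0,0,0],"fingers": -1},{"offset": [-0.96,-0.62,0],"twist": [0,0,0],"fingers": -1},{"offset": [-0.96,-0.62,0],"twist": [0,0,0],"fingers": -1}])

```text
clock: 3.08
position: [0.502, 0.233, 0.2117]
ee_rot: [-0.38, -3.117, -0.001]
force: [-0.1, 0.4, -0.4]
width: 0.0
gripper_force: 0.0
```

Emit:
jog_arm(plan=[{"offset": [-0.96,-0.64,0.3],"twist": [0,0,0.414],"fingers": -1},{"offset": [-0.96,-0.64,0.3],"twist": [0,0,0.414],"fingers": -1},{"offset": [-0.96,-0.64,0.3],"twist": [0,0,0.414],"fingers": -1},{"offset": [-0.96,-0.64,0.3],"twist": [0,0,0.414],"fingers": -1},{"offset": [-0.96,-0.64,0.3],"twist": [0,0,0.414],"fingers": -1},{"offset": [-0.96,-0.64,0.3],"twist": [0,0,0.414],"fingers": -1},{"offset": [-0.96,-0.64,0.3],"twist": [0,0,0.414],"fingers": -1},{"offset": [-0.96,-0.64,0.3],"twist": [0,0,0.414],"fingers": -1},{"offset": [-0.96,-0.64,0.3],"twist": [0,0,0.414],"fingers": -1},{"offset": [-0.96,-0.64,0.3],"twist": [0,0,0.414],"fingers": -1},{"offset": [-0.96,-0.64,0.3],"twist": [0,0,0.414],"fingers": -1},{"offset": [-0.96,-0.64,0.3],"twist": [0,0,0.414],"fingers": -1},{"offset": [-0.96,-0.64,0.3],"twist": [0,0,0.414],"fingers": -1},{"offset": [-0.96,-0.64,0.3],"twist": [0,0,0.414],"fingers": -1},{"offset": [-0.96,-0.64,0.3],"twist": [0,0,0.414],"fingers": -1},{"offset": [-0.96,-0.64,0.3],"twist": [0,0,0.414],"fingers": -1}])

```text
clock: 5.08
position: [0.6191, 0.1041, 0.1667]
ee_rot: [-3.106, -0.47, 0.001]
force: [0.2, 0.4, -0.2]
width: 0.004
gripper_force: 0.0
```

```bash
cat >> h.py <<'E'
b=np.load('box.npz') if __import__('os').path.exists('box.npz') else None
def box2w(x,y):
    return R.from_euler('z',float(b['yaw'])).as_matrix()[:2,:2]@[x,y]+b['t']
hub=box2w(0,.075)
def pusher(th,r=.042,back=.025,z=.094):
    "TCP xyz and tool yaw of y axis, pushing wing at world angle th (deg)"
    q=np.radians(th); u=np.array([np.cos(q),np.sin(q)]); t=np.array([-u[1],u[0]])
    return np.array([*(hub+r*u-back*t),z]), th+90-180
def rel(p,yawy):
    o=observe(); M=R.from_rotvec(o['ee_rot']).as_matrix()
    d=M.T@(p-o['position'])/.15
    cur=np.degrees(np.arctan2(M[1,1],M[0,1])); dy=(yawy-cur+180)%360-180
    return np.round(d,3), round(-dy/360,4), round(cur,1)
E
python3 - <<'E'
from h import *
o=observe();print(o['position'],o['joints'],o['clock'])
print('above',rel(*pusher(16.6,back=.037,z=.094)))
im=get_image('top');cv2.imwrite('pics/t2.png',cv2.resize(im[110:260,100:300,::-1],None,fx=4,fy=4,interpolation=2))
E
```

```text
[0.61908377 0.10406353 0.16674298] [-0.82138795  0.60996186  0.909751    1.67124035 -0.52563677  1.12469277
 -1.03452231] 5.075
above (array([-0.002,  0.006,  0.485]), np.float64(0.0017), np.float64(-72.8))
```

View pics/t2.png

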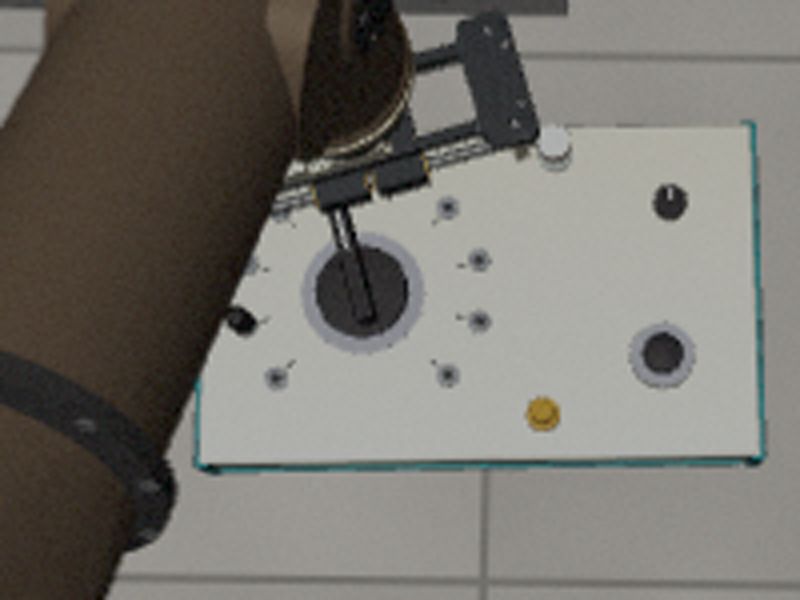

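The wing still points at socket 5, and the shut gripper hangs beside it at about crop (370,185). I'll check the finger shape from the side.

Run:
```python
from h import *
im=get_image('side');cv2.imwrite('pics/s2.png',cv2.resize(im[60:210,170:370,::-1],None,fx=4,fy=4,interpolation=2))
o=observe();M=R.from_rotvec(o['ee_rot']).as_matrix()
for y in(-.019,0,.019):
    r,c=proj('side',o['position']+M@[0,y,.017]);print(y,(c-170)*4,(r-60)*4)
```

```text
-0.019 388.90055681130866 288.6836527358623
0 402.62857975483485 304.1394161086025
0.019 416.7057466382835 319.9962129384478
```

View pics/s2.png

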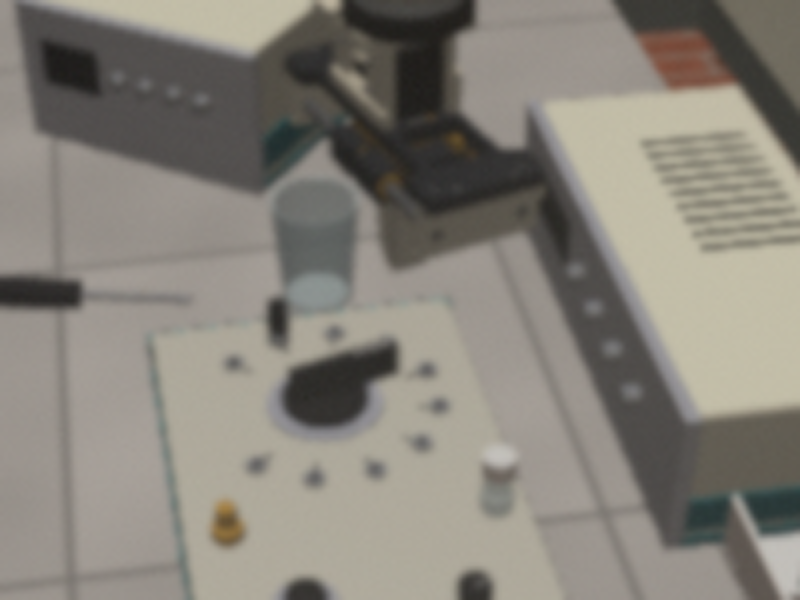

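Run:
```python
from h import *
o=observe();M=R.from_rotvec(o['ee_rot']).as_matrix()
for x in(-.0375,.0375):
  for y in(-.095,.095):
    for z in (-.049,-.08):
      r,c=proj('side',o['position']+M@[x,y,z]);print(x,y,z,round((c-170)*4),round((r-60)*4), end=' | ')
      r,c=proj('top',o['position']+M@[x,y,z]);print('top',round((c-100)*4),round((r-110)*4))
print('tip top',[round(v) for v in ((np.array(proj('top',o['position']+M@[0,0,.017]))-[110,100])*4)])
```

```text
-0.0375 -0.095 -0.049 282 158 | top 225 262
-0.0375 -0.095 -0.08 280 115 | top 213 251
-0.0375 0.095 -0.049 423 315 | top 549 170
-0.0375 0.095 -0.08 424 268 | top 547 156
0.0375 -0.095 -0.049 387 131 | top 192 138
0.0375 -0.095 -0.08 387 88 | top 180 124
0.0375 0.095 -0.049 538 279 | top 513 48
0.0375 0.095 -0.08 542 233 | top 510 31
tip top [182, 384]
```

Run:
```python
import cv2,numpy as np
a=cv2.imread('pics/side0.png')[60:210,170:370]
b=cv2.resize(cv2.imread('pics/s2.png'),(200,150),interpolation=cv2.INTER_AREA)
d=cv2.absdiff(a,b)
v=np.hstack([b[20:120,50:170],np.clip(d[20:120,50:170].astype(int)*3,0,255).astype('uint8')])
cv2.imwrite('pics/d.png',cv2.resize(v,None,fx=3.3,fy=5,interpolation=0))
```

```text
(no output)
```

View pics/d.png

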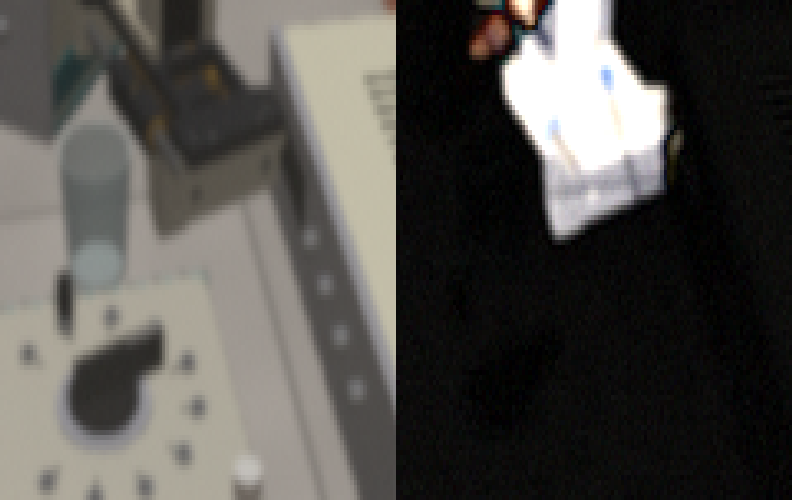

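The body's lower edge is at about crop (395,268) of the previous view, and the fingers are hidden behind it. I'll descend beside the wing with clearance and look again.

Emit:
jog_arm(plan=[{"offset": [0,0,0.15],"twist": [0,0,0],"fingers": -1},{"offset": [0,0,0.3],"twist": [0,0,0],"fingers": -1},{"offset": [0,0,0.4],"twist": [0,0,0],"fingers": -1},{"offset": [0,0,0.48],"twist": [0,0,0],"fingers": -1},{"offset": [0,0,0.48],"twist": [0,0,0],"fingers": -1}])

```text
clock: 5.8
position: [0.6191, 0.1022, 0.0944]
ee_rot: [3.108, 0.461, -0.002]
force: [-0.1, 0.8, 1.5]
width: 0.004
gripper_force: 0.0
```

Run:
```python
from h import *
im=get_image('side');cv2.imwrite('pics/s3.png',cv2.resize(im[80:200,190:350,::-1],None,fx=5,fy=5,interpolation=2))
o=observe();M=R.from_rotvec(o['ee_rot']).as_matrix();print(o['position'],o['force'])
for y in(-.019,0,.019):
    r,c=proj('side',o['position']+M@[0,y,.017]);print(y,(c-190)*5,(r-80)*5)
```

```text
[0.61960334 0.10220559 0.09511692] [ 0.41751452 -0.229721    0.15458979]
-0.019 386.86436698990434 371.8032577384946
0 403.1307807953746 391.59414935583044
0.019 419.7893856923892 411.8690030104814
```

View pics/s3.png

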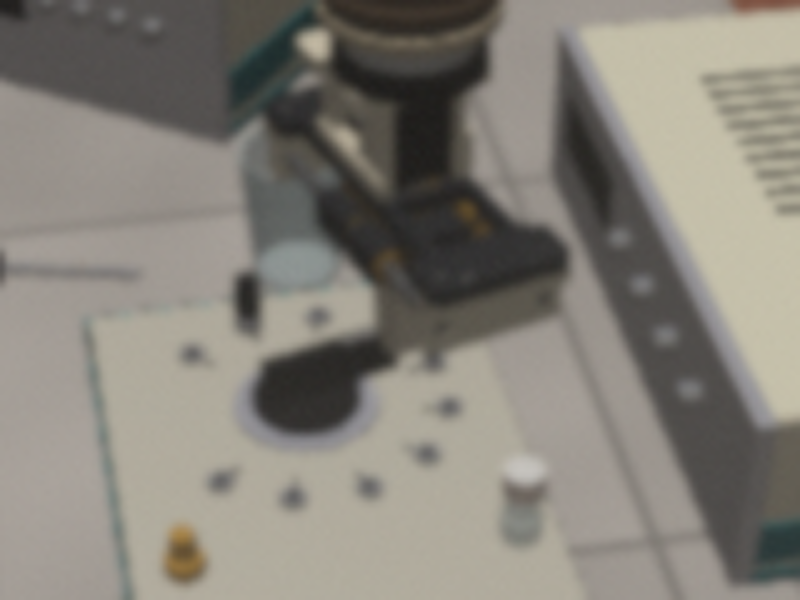

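Run:
```python
from h import *
for th,bk in((16.6,.031),(16.6,.027),(16.6,.025),(20.6,.025),(24.6,.025),(28.6,.025),(32.6,.025),(36.6,.025)): 
    print(th,bk,*rel(*pusher(th,back=bk)))
```

```text
16.6 0.031 [-0.002 -0.047  0.007] 0.0008 -73.1
16.6 0.027 [-0.002 -0.073  0.007] 0.0008 -73.1
16.6 0.025 [-0.002 -0.087  0.007] 0.0008 -73.1
20.6 0.025 [ 0.009 -0.107  0.007] -0.0103 -73.1
24.6 0.025 [ 0.019 -0.127  0.007] -0.0214 -73.1
28.6 0.025 [ 0.027 -0.148  0.007] -0.0326 -73.1
32.6 0.025 [ 0.034 -0.17   0.007] -0.0437 -73.1
36.6 0.025 [ 0.039 -0.192  0.007] -0.0548 -73.1
```

Emit:
jog_arm(plan=[{"offset": [0,-0.045,0],"twist": [0,0,0],"fingers": -1},{"offset": [0,-0.07,0],"twist": [0,0,0],"fingers": -1},{"offset": [0,-0.087,0],"twist": [0,0,0],"fingers": -1},{"offset": [0.009,-0.107,0],"twist": [0,0,-0.01],"fingers": -1},{"offset": [0.014,-0.117,0],"twist": [0,0,-0.016],"fingers": -1},{"offset": [0.014,-0.117,0],"twist": [0,0,-0.016],"fingers": -1}])

```text
clock: 6.6
position: [0.6165, 0.1199, 0.0951]
ee_rot: [-3.08, -0.616, -0.0]
force: [-0.1, -0.4, 0.2]
width: 0.004
gripper_force: 0.0
```

Emit:
jog_arm(plan=[{"offset": [0.005,-0.02,0],"twist": [0,0,-0.01],"fingers": -1},{"offset": [0.01,-0.035,0],"twist": [0,0,-0.018],"fingers": -1},{"offset": [0.014,-0.045,0],"twist": [0,0,-0.024],"fingers": -1},{"offset": [0.014,-0.045,0],"twist": [0,0,-0.024],"fingers": -1}])

```text
clock: 7.1
position: [0.6158, 0.1268, 0.095]
ee_rot: [-3.025, -0.847, -0.0]
force: [0.8, -0.1, 0.0]
width: 0.008
gripper_force: 0.0
```

Run:
```python
from h import *
im=get_image('side');im2=get_image('top')
cv2.imwrite('pics/s4.png',np.hstack([cv2.resize(im[90:200,190:310,::-1],None,fx=3.3,fy=4,interpolation=2),cv2.resize(im2[130:240,130:250,::-1],None,fx=3.3,fy=4,interpolation=2)]))
o=observe();print(o['position'],o['force'],o['ee_rot'])
M=R.from_rotvec(o['ee_rot']).as_matrix()
d=M.T@np.array([*(hub-o['position'][:2]),0]);print('hub in tool frame',d)
```

```text
[0.6157665  0.12663241 0.09505322] [0.76358207 0.50849014 0.10030629] [-3.02566393e+00 -8.45385013e-01 -7.21577683e-05]
hub in tool frame [-4.07162192e-02 -2.45841666e-02 -1.52559222e-06]
```

View pics/s4.png

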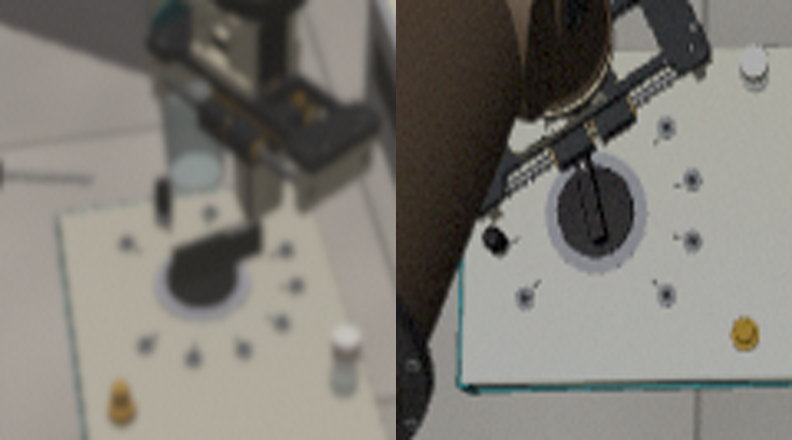

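```bash
python3 - <<'E'
from h import *
o=observe();M=R.from_rotvec(o['ee_rot']).as_matrix()
for z in(.017,0,-.02,-.045):
  for x in (-.01,.01):
    r,c=proj('side',o['position']+M@[x,0,z]);print(z,x,round((c-190)*3.3),round((r-90)*4))
for k in (.054,):
  u=np.array([np.cos(np.radians(16.6)),np.sin(np.radians(16.6))])
  for z in(.0955,.0695): r,c=proj('side',[*(hub+k*u),z]);print('wingtip',z,round((c-190)*3.3),round((r-90)*4))
for s in (-1,1):
  for dy in(0,.0065):
    r,c=proj('side',o['position']+M@[0,s*.019,.017])
E
python3 - <<'E'
import cv2
a=cv2.imread('pics/s4.png')[100:300,100:400];cv2.imwrite('pics/s5.png',cv2.resize(a,None,fx=2.6,fy=2.6,interpolation=2))
E
```

```text
0.017 -0.01 247 258
0.017 0.01 265 246
0 -0.01 247 238
0 0.01 265 226
-0.02 -0.01 247 213
-0.02 0.01 265 201
-0.045 -0.01 247 182
-0.045 0.01 266 170
wingtip 0.0955 258 217
wingtip 0.0695 258 247
```

View pics/s5.png

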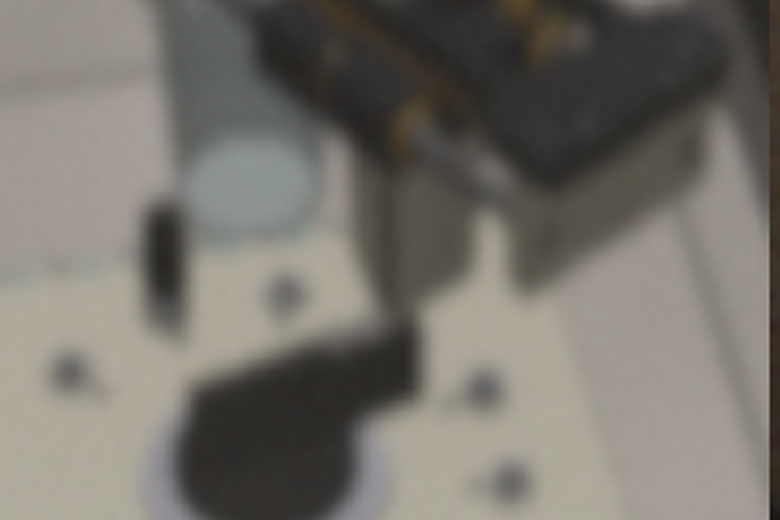

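The side view shows a finger ending at about crop (400,310), visibly above the wing top. So the real fingertips are higher than assumed, which explains why I made no contact. I'll back off and feel downward for the panel.

Emit:
jog_arm(plan=[{"offset": [0,0.08,0],"twist": [0,0,0],"fingers": -1},{"offset": [0,0.16,0],"twist": [0,0,0],"fingers": -1},{"offset": [0,0.16,0.03],"twist": [0,0,0],"fingers": -1},{"offset": [0,0.16,0.06],"twist": [0,0,0],"fingers": -1},{"offset": [0,0.16,0.085],"twist": [0,0,0],"fingers": -1},{"offset": [0,0.16,0.085],"twist": [0,0,0],"fingers": -1}])

```text
clock: 7.95
position: [0.6278, 0.1066, 0.0818]
ee_rot: [-3.025, -0.847, 0.001]
force: [-0.5, -0.8, -0.2]
width: 0.005
gripper_force: 0.0
```

Run:
```python
from h import *
im=get_image('side')
o=observe();print(o['position'],o['force'],o['width'],o['clock'])
M=R.from_rotvec(o['ee_rot']).as_matrix()
v=cv2.resize(im[90:190,200:330,::-1],None,fx=6,fy=6,interpolation=2)
for z,c_ in((.017,(0,0,255)),(-.017,(0,255,0)),(-.049,(255,0,0))):
    r,c=proj('side',o['position']+M@[0,0,z]); cv2.circle(v,(int((c-200)*6),int((r-90)*6)),4,c_,-1)
for r,c in [proj('side',[*hub,.0955]),proj('side',[*(hub+.054*np.array([.958,.286])),.0955])]: cv2.circle(v,(int((c-200)*6),int((r-90)*6)),4,(0,255,255),-1)
cv2.imwrite('pics/s6.png',v)
```

```text
[0.62798855 0.10656212 0.08205679] [-0.14707864  0.30801536  0.7871227 ] 0.006432033734551838 8.0
```

View pics/s6.png

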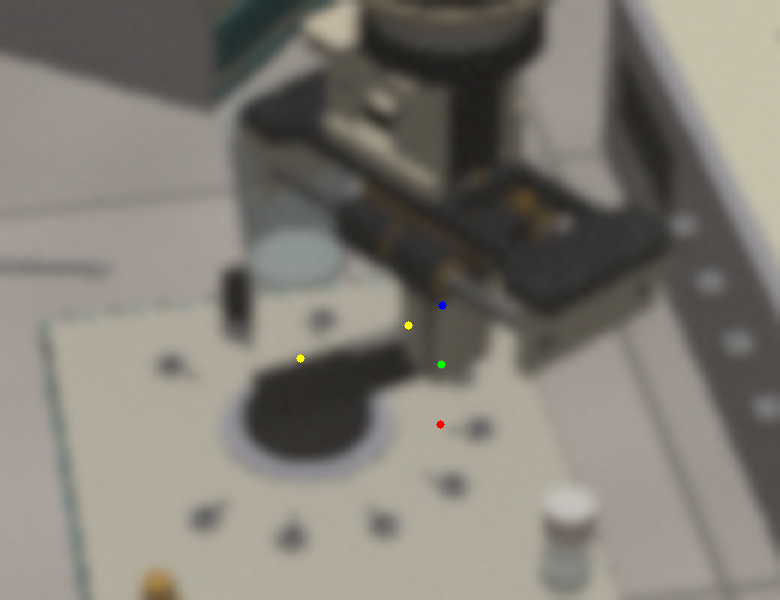

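Emit:
jog_arm(plan=[{"offset": [0,0,0.013],"twist": [0,0,0],"fingers": -1},{"offset": [0,0,0.026],"twist": [0,0,0],"fingers": -1},{"offset": [0,0,0.026],"twist": [0,0,0],"fingers": -1}])

```text
clock: 8.38
position: [0.6281, 0.1063, 0.0782]
ee_rot: [-3.025, -0.847, 0.0]
force: [0.5, -0.6, -0.3]
width: 0.005
gripper_force: 0.0
```

Emit:
jog_arm(plan=[{"offset": [0,0,0.007],"twist": [0,0,0],"fingers": -1},{"offset": [0,0,0.007],"twist": [0,0,0],"fingers": -1}])

```text
clock: 8.62
position: [0.6282, 0.1062, 0.0773]
ee_rot: [-3.025, -0.847, -0.0]
force: [0.8, 0.9, 0.2]
width: 0.003
gripper_force: 0.0
```

Emit:
jog_arm(plan=[{"offset": [0,0,0.007],"twist": [0,0,0],"fingers": -1},{"offset": [0,0,0.007],"twist": [0,0,0],"fingers": -1}])

```text
clock: 8.88
position: [0.6282, 0.1062, 0.0762]
ee_rot: [-3.025, -0.847, 0.0]
force: [0.7, -0.4, -0.2]
width: 0.007
gripper_force: 0.0
```

Emit:
jog_arm(plan=[{"offset": [0,0,0.007],"twist": [0,0,0],"fingers": -1},{"offset": [0,0,0.007],"twist": [0,0,0],"fingers": -1}])

```text
clock: 9.12
position: [0.6282, 0.1063, 0.0751]
ee_rot: [-3.025, -0.847, 0.0]
force: [-0.2, -0.1, 0.5]
width: 0.007
gripper_force: 0.0
```

Emit:
jog_arm(plan=[{"offset": [0,0,0.007],"twist": [0,0,0],"fingers": -1},{"offset": [0,0,0.007],"twist": [0,0,0],"fingers": -1}])

```text
clock: 9.38
position: [0.6282, 0.1062, 0.0741]
ee_rot: [-3.025, -0.847, 0.0]
force: [0.2, -0.0, -0.3]
width: 0.004
gripper_force: 0.0
```

Emit:
jog_arm(plan=[{"offset": [0,0,0.007],"twist": [0,0,0],"fingers": -1},{"offset": [0,0,0.007],"twist": [0,0,0],"fingers": -1}])

```text
clock: 9.62
position: [0.6282, 0.1062, 0.073]
ee_rot: [-3.025, -0.847, 0.0]
force: [-0.2, 0.1, 0.5]
width: 0.003
gripper_force: 0.0
```

Emit:
jog_arm(plan=[{"offset": [0,0,0.014],"twist": [0,0,0],"fingers": -1},{"offset": [0,0,0.014],"twist": [0,0,0],"fingers": -1}])

```text
clock: 9.88
position: [0.6281, 0.1062, 0.0708]
ee_rot: [-3.025, -0.847, 0.0]
force: [-0.1, 0.3, 1.3]
width: 0.005
gripper_force: 0.0
```

Emit:
jog_arm(plan=[{"offset": [0,0,0.014],"twist": [0,0,0],"fingers": -1},{"offset": [0,0,0.014],"twist": [0,0,0],"fingers": -1}])

```text
clock: 10.12
position: [0.6281, 0.1062, 0.0687]
ee_rot: [-3.025, -0.847, 0.0]
force: [0.3, -0.1, 0.1]
width: 0.0
gripper_force: 0.0
```

Run:
```python
from h import *
im=get_image('side')
o=observe();print(o['position'],o['force'],o['clock'])
a=cv2.imread('pics/side0.png')[:,:,::-1]; d=cv2.absdiff(np.ascontiguousarray(im),np.ascontiguousarray(a)).max(2)>28
M=R.from_rotvec(o['ee_rot']).as_matrix()
for y in(0,.019):
  r,c=proj('side',o['position']+M@[0,y,.017]);print('claimed tip',y,r,c)
for c in range(262,290,2):
    rr=np.where(d[:200,c])[0];print(c,rr.max() if len(rr) else None,end='; ')
```

```text
[0.62815394 0.10620402 0.06883515] [-0.37788721  0.60766251  0.87888773] 10.175
claimed tip 0 164.5982556216953 273.3769919627878
claimed tip 0.019 167.99822002150262 278.1167733803829
262 138; 264 139; 266 142; 268 144; 270 156; 272 157; 274 157; 276 156; 278 154; 280 153; 282 149; 284 149; 286 155; 288 156;
```

Emit:
jog_arm(plan=[{"offset": [0,0,0.014],"twist": [0,0,0],"fingers": -1},{"offset": [0,0,0.028],"twist": [0,0,0],"fingers": -1},{"offset": [0,0,0.028],"twist": [0,0,0],"fingers": -1}])

```text
clock: 10.55
position: [0.6281, 0.1063, 0.0645]
ee_rot: [-3.025, -0.847, 0.001]
force: [-0.3, 0.2, -0.3]
width: 0.0
gripper_force: 0.0
```

Emit:
jog_arm(plan=[{"offset": [0,0,0.014],"twist": [0,0,0],"fingers": -1},{"offset": [0,0,0.028],"twist": [0,0,0],"fingers": -1},{"offset": [0,0,0.028],"twist": [0,0,0],"fingers": -1}])

```text
clock: 10.92
position: [0.628, 0.1062, 0.0603]
ee_rot: [-3.025, -0.847, 0.001]
force: [0.2, -0.3, -0.1]
width: 0.002
gripper_force: 0.0
```

```bash
cat > tip.py <<'E'
from h import *
from scipy.optimize import brentq
im=get_image('side')
o=observe();print(o['position'],o['force'],o['clock'])
a=cv2.imread('pics/side0.png')[:,:,::-1]; d=cv2.absdiff(np.ascontiguousarray(im),np.ascontiguousarray(a)).max(2)>28
M=R.from_rotvec(o['ee_rot']).as_matrix()
for y in(0,.01,.019):
  cs=[]
  for x in(-.006,0,.006):
    r,c=proj('side',o['position']+M@[x,y,0]); c=int(round(c)); seen=np.where(d[:200,c])[0].max()
    cs.append(round(brentq(lambda z:proj('side',o['position']+M@[x,y,z])[0]-seen-.5,-.08,.06),4))
  print('y',y,'tip offset along tool z',cs,'tip height',round(o['position'][2]-np.median(cs),4))
E
python3 tip.py
```

```text
[0.62813752 0.10624081 0.0604168 ] [0.16698226 0.78509484 0.79292797] 10.975
y 0 tip offset along tool z [-0.009, -0.0057, -0.006] tip height 0.0664
y 0.01 tip offset along tool z [-0.0185, -0.0187, -0.0189] tip height 0.0791
y 0.019 tip offset along tool z [-0.0274, -0.0275, -0.0277] tip height 0.0879
```

```bash
cat > path.py <<'E'
from h import *
import sys
z=observe()['position'][2]
for a in sys.argv[1:]:
    th,bk=map(float,a.split(',')); print(a,*rel(*pusher(th,r=.044,back=bk/1000,z=z)))
E
python3 path.py 16.6,33 16.6,25 20.6,25 24.6,25 28.6,25 32.6,25 36.6,25
```

```text
16.6,33 [-0.043 -0.036  0.   ] 0.0408 -58.7
16.6,25 [-0.03  -0.088  0.   ] 0.0408 -58.7
20.6,25 [-0.014 -0.105  0.   ] 0.0296 -58.7
24.6,25 [ 0.001 -0.124  0.   ] 0.0185 -58.7
28.6,25 [ 0.014 -0.143  0.   ] 0.0074 -58.7
32.6,25 [ 0.026 -0.163  0.   ] -0.0037 -58.7
36.6,25 [ 0.036 -0.184  0.   ] -0.0148 -58.7
```

Emit:
jog_arm(plan=[{"offset": [-0.043,-0.036,0.01],"twist": [0,0,0.04],"fingers": -1},{"offset": [-0.043,-0.036,0.014],"twist": [0,0,0.04],"fingers": -1},{"offset": [-0.036,-0.06,0.014],"twist": [0,0,0.04],"fingers": -1},{"offset": [-0.03,-0.088,0.014],"twist": [0,0,0.04],"fingers": -1},{"offset": [-0.014,-0.105,0.014],"twist": [0,0,0.03],"fingers": -1},{"offset": [-0.007,-0.114,0.014],"twist": [0,0,0.024],"fingers": -1},{"offset": [-0.007,-0.114,0.014],"twist": [0,0,0.024],"fingers": -1}])

```text
clock: 11.85
position: [0.6184, 0.1202, 0.0585]
ee_rot: [-3.08, -0.617, -0.0]
force: [-0.4, -2.3, -0.4]
width: 0.005
gripper_force: 0.8
```

```bash
python3 - <<'E'
from h import *
o=observe();print(o['position'],o['force'],o['ft_torque'])
get_image('side')
for t,z in(('selector_hub',.0955),('selector_aim',.0955)):
    for d in landmark_of(t,'side')[:2]: print(t,d['conf'],at_z('side',d['at'][0]*384,d['at'][1]*512,z))
E
python3 path.py 22.6,25 26.6,25 30.6,25 34.6,25 36.6,25 40,25
```

```text
[0.61841376 0.12018517 0.05848151] [-0.43583818 -2.33377366 -0.43040533] [-0.5037665   0.14773249  0.04103314]
selector_hub 0.92 [0.56690353 0.12508259 0.0955    ]
22.6,25 [ 0.001 -0.001  0.   ] -0.0 -67.4
26.6,25 [ 0.012 -0.022  0.   ] -0.0111 -67.4
30.6,25 [ 0.021 -0.044  0.   ] -0.0223 -67.4
34.6,25 [ 0.029 -0.066  0.   ] -0.0334 -67.4
36.6,25 [ 0.032 -0.077  0.   ] -0.0389 -67.4
40,25 [ 0.037 -0.097  0.   ] -0.0484 -67.4
```

Emit:
jog_arm(plan=[{"offset": [0.006,-0.011,0],"twist": [0,0,-0.0055],"fingers": -1},{"offset": [0.012,-0.022,0],"twist": [0,0,-0.011],"fingers": -1},{"offset": [0.017,-0.033,0],"twist": [0,0,-0.0165],"fingers": -1},{"offset": [0.021,-0.044,0],"twist": [0,0,-0.022],"fingers": -1}])

```text
clock: 12.5
position: [0.6189, 0.1281, 0.0584]
ee_rot: [-3.029, -0.832, -0.0]
force: [0.0, -0.4, -0.0]
width: 0.008
gripper_force: 0.4
```

Emit:
jog_arm(plan=[{"offset": [0.004,-0.011,0],"twist": [0,0,-0.0055],"fingers": -1},{"offset": [0.007,-0.022,0],"twist": [0,0,-0.011],"fingers": -1},{"offset": [0.007,-0.022,0],"twist": [0,0,-0.011],"fingers": -1}])

```text
clock: 12.88
position: [0.618, 0.1315, 0.0585]
ee_rot: [-2.999, -0.933, -0.0]
force: [0.3, -0.2, -0.3]
width: 0.007
gripper_force: 0.0
```

```bash
python3 path.py 44.6,25 48.6,25 52.6,25 56.6,25 60.6,25 64.6,25
```

```text
44.6,25 [ 0.026 -0.048  0.   ] -0.0278 -55.4
48.6,25 [ 0.033 -0.071  0.   ] -0.0389 -55.4
52.6,25 [ 0.039 -0.093  0.   ] -0.0501 -55.4
56.6,25 [ 0.043 -0.117  0.   ] -0.0612 -55.4
60.6,25 [ 0.045 -0.14   0.   ] -0.0723 -55.4
64.6,25 [ 0.045 -0.164  0.   ] -0.0834 -55.4
```

Emit:
jog_arm(plan=[{"offset": [0.013,-0.024,0],"twist": [0,0,-0.014],"fingers": -1},{"offset": [0.026,-0.048,0],"twist": [0,0,-0.028],"fingers": -1},{"offset": [0.033,-0.071,0],"twist": [0,0,-0.039],"fingers": -1},{"offset": [0.039,-0.093,0],"twist": [0,0,-0.05],"fingers": -1},{"offset": [0.039,-0.093,0],"twist": [0,0,-0.05],"fingers": -1}])

```text
clock: 13.5
position: [0.6152, 0.1455, 0.0585]
ee_rot: [2.818, 1.388, 0.001]
force: [1.9, -1.3, -0.3]
width: 0.002
gripper_force: 0.8
```

Emit:
jog_arm(plan=[{"offset": [0.005,-0.012,0],"twist": [0,0,-0.0055],"fingers": -1},{"offset": [0.01,-0.024,0],"twist": [0,0,-0.011],"fingers": -1},{"offset": [0.013,-0.036,0],"twist": [0,0,-0.0165],"fingers": -1},{"offset": [0.016,-0.048,0],"twist": [0,0,-0.022],"fingers": -1},{"offset": [0.018,-0.065,0],"twist": [0,0,-0.031],"fingers": -1},{"offset": [0.018,-0.065,0],"twist": [0,0,-0.031],"fingers": -1}])

```text
clock: 14.25
position: [0.6082, 0.1543, 0.0583]
ee_rot: [-2.667, -1.658, 0.001]
force: [0.4, -0.7, 0.1]
width: 0.003
gripper_force: 0.0
```

```bash
python3 path.py 64,25 72,25 80,25 84,25 88,25 92,25 96,25 100,25; python3 -c "
from h import *
get_image('side')
for t in('selector_hub','selector_aim'):
    for d in landmark_of(t,'side')[:2]:
        p=at_z('side',d['at'][0]*384,d['at'][1]*512,.0955);print(t,d['conf'],p,np.degrees(np.arctan2(*(p[:2]-hub)[::-1])))
im=get_image('top')
for d in landmark_of('selector_aim','top')[:2]:
        p=at_z('top',d['at'][0]*384,d['at'][1]*512,.0955);print('top',d['conf'],p,np.degrees(np.arctan2(*(p[:2]-hub)[::-1])))
"
```

```text
64,25 [ 0.01   0.008 -0.   ] -0.0007 -26.3
72,25 [ 0.03  -0.034  0.   ] -0.023 -26.3
80,25 [ 0.044 -0.079  0.   ] -0.0452 -26.3
84,25 [ 0.049 -0.102  0.   ] -0.0563 -26.3
88,25 [ 0.052 -0.126  0.   ] -0.0674 -26.3
92,25 [ 0.053 -0.149  0.   ] -0.0785 -26.3
96,25 [ 0.053 -0.173  0.   ] -0.0896 -26.3
100,25 [ 0.051 -0.196  0.   ] -0.1007 -26.3
selector_hub 0.61 [0.56351335 0.12925417 0.0955    ] 150.046942890936
selector_aim 0.76 [0.60633497 0.21056908 0.0955    ] 65.58944642739884
```

Emit:
jog_arm(plan=[{"offset": [0.02,-0.014,0],"twist": [0,0,-0.012],"fingers": -1},{"offset": [0.03,-0.034,0],"twist": [0,0,-0.023],"fingers": -1},{"offset": [0.037,-0.057,0],"twist": [0,0,-0.034],"fingers": -1},{"offset": [0.044,-0.079,0],"twist": [0,0,-0.045],"fingers": -1},{"offset": [0.049,-0.102,0],"twist": [0,0,-0.056],"fingers": -1},{"offset": [0.049,-0.102,0],"twist": [0,0,-0.056],"fingers": -1}])

```text
clock: 15.25
position: [0.5988, 0.1669, 0.0586]
ee_rot: [2.338, 2.097, 0.001]
force: [1.6, -0.5, -0.2]
width: 0.005
gripper_force: 0.8
```

```bash
python3 path.py 84,25 88,25 90,25 92,25 94,25 96,25 98,25 ; python3 -c "
from h import *
im=get_image('side')
cv2.imwrite('pics/s7.png',cv2.resize(im[90:190,200:330,::-1],None,fx=6,fy=6,interpolation=2))"
```

```text
84,25 [ 0.005 -0.008 -0.   ] -0.0006 -6.2
88,25 [ 0.015 -0.029 -0.   ] -0.0117 -6.2
90,25 [ 0.02 -0.04 -0.  ] -0.0173 -6.2
92,25 [ 0.025 -0.05  -0.   ] -0.0228 -6.2
94,25 [ 0.029 -0.062 -0.   ] -0.0284 -6.2
96,25 [ 0.033 -0.073 -0.   ] -0.034 -6.2
98,25 [ 0.036 -0.084 -0.   ] -0.0395 -6.2
```

View pics/s7.png

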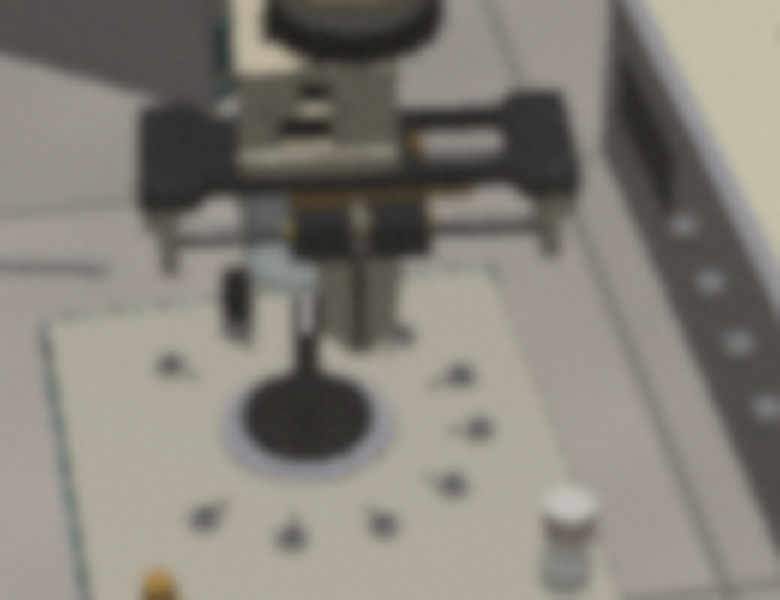

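The wing now points almost straight away from the camera (crop 305,300), with the shut fingers pressing on its right face. The plug is at (237,300). I'll push over the last half-way point.

Emit:
jog_arm(plan=[{"offset": [0.005,-0.01,0],"twist": [0,0,-0.004],"fingers": -1},{"offset": [0.01,-0.019,0],"twist": [0,0,-0.008],"fingers": -1},{"offset": [0.015,-0.029,0],"twist": [0,0,-0.012],"fingers": -1},{"offset": [0.02,-0.04,0],"twist": [0,0,-0.017],"fingers": -1},{"offset": [0.025,-0.05,0],"twist": [0,0,-0.023],"fingers": -1},{"offset": [0.029,-0.062,0],"twist": [0,0,-0.028],"fingers": -1},{"offset": [0.031,-0.067,0],"twist": [0,0,-0.031],"fingers": -1},{"offset": [0.031,-0.067,0],"twist": [0,0,-0.031],"fingers": -1}])

```text
clock: 16.3
position: [0.5887, 0.1731, 0.0584]
ee_rot: [-2.122, -2.316, 0.0]
force: [-0.8, 0.0, -0.3]
width: 0.01
gripper_force: 0.0
```

Emit:
jog_arm(plan=[{"offset": [0,0.05,0],"twist": [0,0,0],"fingers": -1},{"offset": [0,0.1,0],"twist": [0,0,0],"fingers": -1},{"offset": [0,0.1,-0.2],"twist": [0,0,0],"fingers": -1},{"offset": [0,0.1,-0.5],"twist": [0,0,0],"fingers": -1},{"offset": [0,0.1,-0.8],"twist": [0,0,0],"fingers": -1},{"offset": [0,0.1,-0.8],"twist": [0,0,0],"fingers": -1}])

```text
clock: 17.05
position: [0.6068, 0.1745, 0.1823]
ee_rot: [2.121, 2.313, 0.01]
force: [0.3, 0.0, -1.3]
width: 0.006
gripper_force: 0.0
```

Run:
```python
from h import *
o=observe();print(o['position'],o['force'],o['clock'])
plug=box2w(.078*np.cos(np.radians(105)),.075+.078*np.sin(np.radians(105)))
for n in('side','top'):
  im=get_image(n)
  for t in('selector_hub','selector_aim'):
    for d in landmark_of(t,n)[:2]:
        p=at_z(n,d['at'][0]*384,d['at'][1]*512,.0955);print(n,t,round(d['conf'],2),p,'ang',np.degrees(np.arctan2(*(p[:2]-hub)[::-1])),'to plug',np.linalg.norm(p[:2]-plug))
  # darkness along wing at candidate clicks
  for th in(46.6,76.6,106.6,136.6):
    u=np.array([np.cos(np.radians(th)),np.sin(np.radians(th))])
    v=[im[tuple(int(round(q)) for q in proj(n,[*(hub+r*u),.088]))].mean() for r in(.036,.042,.048)]
    print(n,th,np.round(v))
print('to above start (z .14, tool y -90+... keep yaw)',rel(np.array([*box2w(-.045,-.118),.14]),10))
```

```text
[0.60682168 0.17445435 0.18231834] [ 0.27555201  0.0202599  -1.27288734] 17.05
side selector_hub 0.76 [0.57032722 0.12496517 0.0955    ] ang -36.75856871861196 to plug 0.08014221814017486
side selector_aim 0.88 [0.55436182 0.2038703  0.0955    ] ang 100.14997892812411 to plug 0.008835091552931145
side 46.6 [163. 163. 163.]
side 76.6 [138. 135. 142.]
side 106.6 [71. 76. 84.]
side 136.6 [137. 153. 153.]
top selector_hub 0.96 [0.57127417 0.1279195  0.0955    ] ang 24.02338831129583 to plug 0.07763778042489704
top 46.6 [171. 170. 169.]
top 76.6 [172. 172.  69.]
top 106.6 [44. 47. 54.]
top 136.6 [142. 171. 169.]
to above start (z .14, tool y -90+... keep yaw) (array([-1.562, -0.635,  0.25 ]), np.float64(-0.0139), np.float64(5.0))
```

Emit:
jog_arm(plan=[{"offset": [-0.4,-0.16,0],"twist": [0,0,0],"fingers": -1},{"offset": [-0.78,-0.32,0],"twist": [0,0,0],"fingers": -1},{"offset": [-0.78,-0.32,0],"twist": [0,0,0],"fingers": -1},{"offset": [-0.78,-0.32,0],"twist": [0,0,0],"fingers": -1}])

```text
clock: 17.85
position: [0.5661, 0.0538, 0.178]
ee_rot: [-2.123, -2.315, 0.0]
force: [-0.2, 1.5, -0.5]
width: 0.006
gripper_force: 0.0
```

Emit:
jog_arm(plan=[{"offset": [-0.4,-0.16,0],"twist": [0,0,0],"fingers": -1},{"offset": [-0.78,-0.315,0],"twist": [0,0,0],"fingers": -1},{"offset": [-0.78,-0.315,0.2],"twist": [0,0,0],"fingers": -1},{"offset": [-0.78,-0.315,0.4],"twist": [0,0,0],"fingers": -1},{"offset": [-0.78,-0.315,0.5],"twist": [0,0,0],"fingers": -1},{"offset": [-0.78,-0.315,0.5],"twist": [0,0,0],"fingers": -1}])

```text
clock: 18.6
position: [0.5291, -0.0662, 0.1025]
ee_rot: [-2.12, -2.317, 0.002]
force: [-0.7, -0.1, 1.2]
width: 0.003
gripper_force: 0.0
```

```bash
python3 tip.py
python3 - <<'E'
from h import *
print(rel(np.array([*box2w(-.045,-.118),.0586]),5))
r=regions_of('start_top','side');
for d in r[:1]: print(d['conf'],d['box'])
E
```

```text
[ 0.52972483 -0.06651175  0.10342424] [ 0.19213842 -0.18633193  0.25552429] 18.65
y 0 tip offset along tool z [-0.0104, -0.0046, 0.0011] tip height 0.108
y 0.01 tip offset along tool z [-0.0141, -0.0085, 0.0005] tip height 0.1119
y 0.019 tip offset along tool z [-0.0458, -0.0404, -0.0101] tip height 0.1438
(array([-0.007, -0.008,  0.299]), np.float64(0.0002), np.float64(5.1))
```

Emit:
jog_arm(plan=[{"offset": [-0.007,-0.008,0.07],"twist": [0,0,0],"fingers": -1},{"offset": [-0.007,-0.008,0.14],"twist": [0,0,0],"fingers": -1},{"offset": [-0.007,-0.008,0.2],"twist": [0,0,0],"fingers": -1},{"offset": [-0.007,-0.008,0.2],"twist": [0,0,0],"fingers": -1}])

```text
clock: 19.2
position: [0.5276, -0.0683, 0.0726]
ee_rot: [-2.122, -2.315, 0.002]
force: [0.3, -0.1, 0.0]
width: 0.005
gripper_force: 0.0
```

Emit:
jog_arm(plan=[{"offset": [0,0,0.013],"twist": [0,0,0],"fingers": -1},{"offset": [0,0,0.026],"twist": [0,0,0],"fingers": -1},{"offset": [0,0,0.026],"twist": [0,0,0],"fingers": -1}])

```text
clock: 19.58
position: [0.5282, -0.0683, 0.0695]
ee_rot: [-2.123, -2.316, -0.0]
force: [-0.0, -0.5, 0.1]
width: 0.006
gripper_force: 0.0
```

Emit:
jog_arm(plan=[{"offset": [0,0,0.013],"twist": [0,0,0],"fingers": -1},{"offset": [0,0,0.02],"twist": [0,0,0],"fingers": -1},{"offset": [0,0,0.02],"twist": [0,0,0],"fingers": -1}])

```text
clock: 19.95
position: [0.5284, -0.0683, 0.0666]
ee_rot: [2.122, 2.316, 0.0]
force: [-0.3, 0.8, 1.9]
width: 0.01
gripper_force: 0.8
```

Emit:
jog_arm(plan=[{"offset": [0,0,0.01],"twist": [0,0,0],"fingers": -1},{"offset": [0,0,0.013],"twist": [0,0,0],"fingers": -1},{"offset": [0,0,0.013],"twist": [0,0,0],"fingers": -1}])

```text
clock: 20.32
position: [0.5284, -0.0683, 0.0646]
ee_rot: [2.122, 2.316, 0.0]
force: [1.3, 0.5, 2.0]
width: 0.007
gripper_force: 1.2
```

Emit:
jog_arm(plan=[{"offset": [0,0,0.01],"twist": [0,0,0],"fingers": -1},{"offset": [0,0,0.013],"twist": [0,0,0],"fingers": -1},{"offset": [0,0,0.013],"twist": [0,0,0],"fingers": -1}])

```text
clock: 20.7
position: [0.5284, -0.0683, 0.0627]
ee_rot: [2.122, 2.316, 0.0]
force: [0.9, 0.5, 3.9]
width: 0.006
gripper_force: 1.7
```

Emit:
jog_arm(plan=[{"offset": [0,0,0.007],"twist": [0,0,0],"fingers": -1},{"offset": [0,0,0.007],"twist": [0,0,0],"fingers": -1}])

```text
clock: 20.95
position: [0.5284, -0.0683, 0.0617]
ee_rot: [2.122, 2.316, 0.0]
force: [1.0, -0.2, 4.5]
width: 0.005
gripper_force: 2.1
```

Emit:
jog_arm(plan=[{"offset": [0,0,0.005],"twist": [0,0,0],"fingers": -1},{"offset": [0,0,0.005],"twist": [0,0,0],"fingers": -1}])

```text
clock: 21.2
position: [0.5285, -0.0683, 0.0615]
ee_rot: [2.123, 2.316, 0.001]
force: [-2.6, 1.1, 13.6]
width: 0.003
gripper_force: 6.4
```

The force passed 4 N at the end of travel and then met a hard stop, so the button is fully down. Now I let go and lift.

Emit:
jog_arm(plan=[{"offset": [0,0,-0.05],"twist": [0,0,0],"fingers": -1},{"offset": [0,0,-0.2],"twist": [0,0,0],"fingers": -1},{"offset": [0,0,-0.5],"twist": [0,0,0],"fingers": -1},{"offset": [0,0,-0.8],"twist": [0,0,0],"fingers": -1},{"offset": [0,0,-0.8],"twist": [0,0,0],"fingers": -1},{"offset": [0,0,-0.8],"twist": [0,0,0],"fingers": -1}])

```text
clock: 21.95
position: [0.5274, -0.068, 0.1801]
ee_rot: [-2.121, -2.316, 0.001]
force: [-0.3, 0.2, -0.3]
width: 0.003
gripper_force: 0.0
```

Run:
```python
from h import *
o=observe();print(o['position'],o['force'],np.abs(o['dq']).max())
im=get_image('side');a=cv2.imread('pics/side0.png')[:,:,::-1]
for th in(76.6,106.6,136.6):
    u=np.array([np.cos(np.radians(th)),np.sin(np.radians(th))])
    print(th,[round(im[tuple(int(round(q)) for q in proj('side',[*(hub+r*u),.088]))].mean()) for r in(.036,.042,.048)])
r,c=map(int,proj('side',[*box2w(-.045,-.118),.075]))
print('button patch diff',np.abs(im[r-8:r+10,c-10:c+10].astype(int)-a[r-8:r+10,c-10:c+10]).mean())
print(sign_off())
```

```text
[ 0.52743136 -0.06800152  0.18008817] [-0.29822206  0.16306608 -0.25836516] 0.018319741291503353
76.6 [51, 51, 54]
106.6 [65, 54, 54]
136.6 [48, 49, 51]
button patch diff 6.011111111111111
the job is handed in; nothing more can be done
None
```

The job is handed in: I pushed the selector three clicks to position 2, the one with the plug (confirmed in both cameras before pressing), then pressed the start button to its hard stop (13.6 N peak) and released it; the arm hid the selector in the last picture, and sign-off gave no verdict.

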